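Load the reference disc and wind it under the measuring head

TASK

Put the brass disc flat into the round nest of the loading carriage. Swing the wheel's folded red crank handle up until it latches upright, then wind the handwheel clockwise by that handle, not pushing the carriage itself, until the carriage with the disc in it is fully home under the measuring head. Leave the handle latched upright and do not disturb the aluminium disc, the petri dish or the reagent bottle.

Things in the scene. Friction and masses are not known exactly. Their poses are not given: they have to be found in the camera images.
- loader: Fixed bench sample loader, about 430 x 176 mm, lying along its own y. Origin on the bench under the nest of the carriage at the loading end; z up. At +y (y 72 to 169 mm, x -61 to 61 mm) a white measuring head 107 mm high (lens ring to 114 mm) with a tunnel open to -y; the handwheel is at y = -150 mm.
- nest (a point): Centre of the floor of the round nest in the aluminium carriage (70 x 70 mm block); moves with the carriage, axes as the loader. The nest is 44 mm across and 8 mm deep with a 2 mm chamfer; the block's top is 8 mm above this point (40 mm above the bench).
- carriage (a joint): Travel of the carriage along the loader's +y: 0 = loading end, 0.120 m = fully home under the head. Geared to the handwheel, 25.5 mm per rad; it moves only with the wheel.
- wheel (a joint): Handwheel angle, vertical axis, grows clockwise seen from above: 0 = parked, 4.71 rad (three quarters of a turn) = end stop, carriage home. Until the crank is upright (about 1.4 rad) the crank's yellow heel sits between two fixed stops and the wheel cannot turn. Turning needs about 2 to 3 N at the handle; it stays where it is left.
- wheel_axis (a point): Fixed point on the vertical axis of the handwheel at the height of the crank's pivot (75 mm above the bench). The black rim has an outer radius of 85 mm and its top is 64 mm above the bench; the spokes dish down to the hub, whose top is 50 mm above the bench, so there is 16 mm of free height under the folded grip near the hub. Axes as the loader.
- crank (a joint): Folding crank: 0 = folded flat, grip lying from the rim inward over the hub; pi/2 = upright; stop at 1.62. A light spring (about 1 N at the grip) folds it back unless it is latched. The catch rides on its tooth from about 0.7 rad (about 2 to 4 N more at the grip) and snaps over it near 1.55 rad; swing it to its stop. Latched and let go it rests between 1.48 and 1.62 rad.
- crank_pivot (a point): Pivot of the crank, 65 mm from the wheel axis and 75 mm above the bench; at wheel 0 it lies on the loader's -x side (nearest the robot) of the axis; turns with the wheel. The pivot's axis is horizontal and tangential to the wheel.
- grip_point (a point): Point on the axis of the red cylindrical grip, 55 mm from the pivot. The grip is 18 mm in diameter, spins freely about its own axis and reaches from 14 to 72 mm from the pivot. Folded: over the hub, 10 mm from the wheel axis, 75 mm above the bench, pinch it from above across its width (along the loader's y). Upright: straight above the pivot, 130 mm above the bench, top of the grip at 147 mm.
- catch (a joint): Brass spring catch beside the pivot, outside the rim (its guides reach 110 mm from the wheel axis, up to 81 mm above the bench): 0 = snapped in, up to 0.011 m while pushed back by the crank's tooth. Needs no touching.
- brass_disc: Loose yellow brass disc, diameter 40 mm, 24 mm thick, edges chamfered 1.5 mm, about 0.1 kg (0.07 to 0.14), lying on the grey tray; origin at the centre of its underside, z up through its thickness.
- alu_disc: Loose silvery aluminium disc of the same size, on the same tray; a bystander. The two may have changed places. Their centres are 65 to 87 mm apart.
- tray: Fixed grey tray 180 x 186 mm, inner floor 3 mm above the bench, rim 12 mm high; origin under its centre.
- petri: Petri dish, 90 mm across, 15 mm high; bystander.
- reagent: Amber reagent bottle with red cap, 36 mm across, 80 mm high; bystander.
There are look-alikes about, which are no part of the job. What is shaped like the brass_disc but black is not meant.

How it is judged:
By the outcome, as a careful person would: the job done as asked, in the order asked, and still so for the second after the job is handed in, with the robot touching nothing.
It also fails if it takes over 64 s, if anything falls off the work surface, if the arm or the gripper's body presses on something with over 40 N, if the wrist force passes 120 N, or if a joint passes its speed limit or range.

ROBOT

A 6-joint arm with a two-finger parallel gripper is mounted at the origin on a cart in front of the work surface, level with it; the furniture and walls round the work are solid. World frame = base frame: x ahead of the robot, y to its left, z up, the work surface at z = 0. Lengths are in mm, angles in degrees, forces in N, time in s.
With the tool pointing down it reaches from about 300 to 750 mm from the base axis. Payload 8.5 kg.
Tool frame: the origin (TCP) lies midway between the tips of the shut fingers; the grasp point (between the pads) lies 19 mm behind it; z points along the fingers, y is the line along which they close (so a half turn about z gives the same grasp; the last joint's range is limited). The gripper opens to 85 mm and grips with 20 to 120 N. Pads are 22 mm wide; open, the fingers measure 114 mm over their backs; the gripper's body (76 mm by 85 mm) begins 54 mm behind the grasp point. The pads swing forward as they close: fully open they stand 13 mm farther back than shut.
Start: joints at [-85.502, 21.807, 74.336, -0, 83.858, -12.336], TCP at [159.27, -526.416, 210.122] pointing down, gripper open.
Joint ranges: [-178.18, 178.18], [-50.72, 133.34], [12.68, 142.11], [-81.47, 261.47], [9.98, 163.14], [-165.26, 165.26]. Speed limits (degrees/s): [136.94, 136.94, 180, 180, 180, 180].

INTERFACE

Orientations are given as [roll, pitch, yaw] about the fixed x, y, z axes, in that order (R = Rz(yaw) Ry(pitch) Rx(roll)).
In Python, from rig import robot gives the robot as it stands.
- The arm moves only by the shell command python3 -m inch 'ROWS' [OPENING] [FORCE]. ROWS is JSON, a list of rows, each an object with "xyz": the shift along the tool's x, y, z in units of 30 mm (1.0 is 30 mm), a list of three; "rot": the turn, a rotation vector about the tool's x, y, z in units of 6 degrees (1.0 is 6 degrees), a list of three. In form: [{"xyz": [dx, dy, dz], "rot": [ax, ay, az]}, ...]. A call has 1 to 20 rows; each row shifts and turns the commanded pose from where the row before left it, along the tool's axes as they then stand; what a row does not reach is not made up. A row lasts 1/8 s, in which the tool goes at most 62.5 mm and 10.7 degrees, less where a joint would pass 70% of its speed; a pose out of reach is approached as far as the arm can. A call is refused whole if a number of a shift passes 1 or a number of a turn 1, either way. A call with a gripper value outside its range is refused whole. OPENING is the opening, from -1 (shut) to 1 (fully open), set as the call begins (- or left out, the last holds). The fingers move at their own pace and stop on an object; FORCE is the grip in N (left out, the last holds). Time passes only in rows, so rows that do not move let the fingers close. It gives the time, the measured TCP pose, the force, the opening and the grip force at its end, in the units of the state.
- robot.get_state(): the state, without advancing time (a new reading comes with each control period).
- robot.capture(name): name is "scene" or "side" or "wrist"; returns a dict with "image" (384x512x3 uint8, blue, green, red), "range_z" (384x512 float32, mm along the optical axis (not along the pixel's ray), 0 where there is no reading), "mtx" (3x3 intrinsics, pixels), "dist_coeffs" ([k1, k2, p1, p2, k3] as OpenCV has them; the pictures are not rectified), "xyz" and "orientation" of the camera in the world; the wrist camera has in their place "hand_eye" (4x4, takes a point from camera to tool coordinates, whose origin is the TCP and whose axes are the flange's). Camera axes: x right, y down, z forward; pixel columns grow to the right and rows downward; lengths in mm; the calibration is good to about 2 mm. A picture is of the moment at which its call begins: read the wrist's pose just before it.
- robot.job_done(): hands the job in; it is judged then, once.
The state is a dict: "clock": time; "joint_positions": joint angles; "qd": joint speeds; "joint_torque": joint torques, N m; "eef_pos": TCP position; "orientation": TCP orientation; "wrist_force": force on the tool from outside, world axes, zero at the start; "moment": the same for the moment, N m; "finger_gap": opening from 0.0 (shut) to 1.0 (fully open); "grasp_force": force on a finger pad.
Only numpy, scipy, OpenCV 4.12 (cv2) and the standard library are available. Lean on these libraries where they do the work, as an engineer would, in place of code of your own. Each camera call takes 0.05 s, during which the arm holds its last target. There are 200 camera calls.

## Working session

There is one attempt and no reset: what is moved stays moved. The work goes in short steps, Python scripts to look and compute and a shell command to move; the robot and the scene stay as the last step left them, time stands still between calls to the robot, and variables do not carry over. Pictures are saved under pics/ and viewed, at most 14 in all, crops included, and the job is handed in when it is done.

```bash
mkdir -p pics; ls; python3 - <<'E'
from rig import robot
import cv2,numpy as np
s=robot.get_state(); print({k:np.round(v,3).tolist() for k,v in s.items()})
for n in ("scene","side"):
    c=robot.capture(n); cv2.imwrite(f"pics/{n}0.png",c["image"]); np.savez(f"{n}0.npz",**c)
    print(n,c["mtx"].tolist() if hasattr(c["mtx"],'tolist') else c["mtx"],c["dist_coeffs"],c["xyz"],c["orientation"])
E
```

```text
pics
{'clock': 0.0, 'joint_positions': [-85.501, 21.841, 74.386, 0.002, 83.86, -12.335], 'qd': [0.007, -0.022, -0.062, -0.054, -0.012, 0.001], 'joint_torque': [0.0, -44.846, -23.128, -0.0, 0.005, 0.0], 'eef_pos': [159.266, -526.08, 209.502], 'orientation': [-179.915, -0.02, 16.834], 'wrist_force': [0.096, 0.189, 0.495], 'moment': [-0.028, -0.007, -0.021], 'grasp_force': 0.0, 'finger_gap': 1.003}
scene [[494.63495984293974, 0.0, 252.8937478057713], [0.0, 494.63495984293974, 182.0985295911086], [0.0, 0.0, 1.0]] [-0.07572964  0.          0.          0.          0.        ] [-129.82968784 1237.13875551 1249.80964943] [-128.95489772    0.88196225 -150.54300004]
side [[479.8703326750299, 0.0, 255.76757056881556], [0.0, 479.8703326750299, 197.9747280084526], [0.0, 0.0, 1.0]] [-0.16933687  0.          0.          0.          0.        ] [ 468.10477373 1214.64491843  948.49298572] [-125.77333178    1.21711271 -175.1179911 ]
```

View pics/scene0.png

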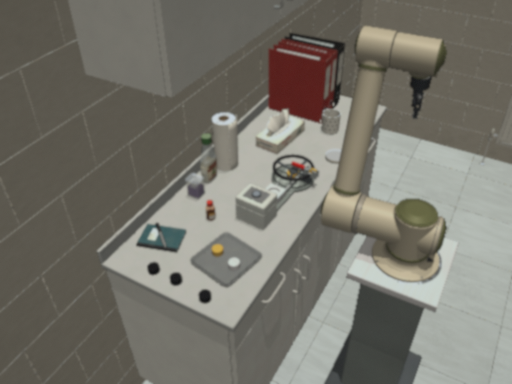

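View pics/side0.png

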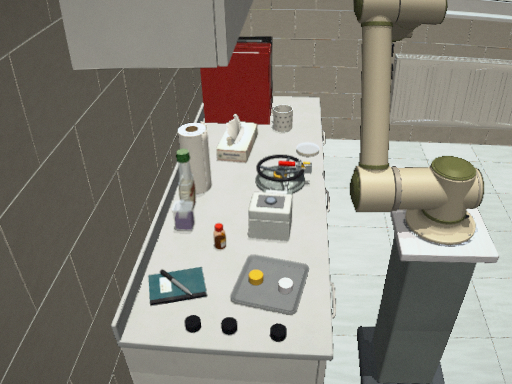

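The side view shows the brass disc at (256,277), the alu disc at (286,285), the head at (270,213), the wheel at (280,172) with the red grip at (287,163), and the petri at (307,149). The loader lies roughly along world y, with the wheel toward -y.

```bash
cat > h.py <<'E'
import numpy as np, cv2
from scipy.spatial.transform import Rotation as R
def rpy(o): return R.from_euler('xyz',o,degrees=True).as_matrix()
def pose(c,s=None):
    if 'hand_eye' in c:
        A=rpy(s['orientation']); H=np.array(c['hand_eye']); return A@H[:3,:3], A@H[:3,3]+np.array(s['eef_pos'])
    return rpy(c['orientation']), np.array(c['xyz'])
def rays(c,px): 
    p=cv2.undistortPoints(np.array(px,float).reshape(-1,1,2),np.array(c['mtx']),np.array(c['dist_coeffs'])).reshape(-1,2)
    return np.c_[p,np.ones(len(p))]
def onplane(c,px,z,s=None):
    A,t=pose(c,s); d=rays(c,px)@A.T; return t+d*((z-t[2])/d[:,2])[:,None]
def cloud(c,mask,s=None):
    A,t=pose(c,s); v,u=np.nonzero(mask&(c['range_z']>0)); d=rays(c,np.c_[u,v])*c['range_z'][v,u][:,None]
    return d@A.T+t, np.c_[u,v]
def circ(p):
    A=np.c_[2*p[:,:2],np.ones(len(p))]; b=(p[:,:2]**2).sum(1); x=np.linalg.lstsq(A,b,rcond=None)[0]
    return x[:2],np.sqrt(x[2]+x[:2]@x[:2])
def hsv(c): return cv2.cvtColor(c['image'],cv2.COLOR_BGR2HSV)
def blobs(m,amin=20):
    n,l,st,ce=cv2.connectedComponentsWithStats(m.astype(np.uint8)); return [(ce[i],st[i,4],l==i) for i in range(1,n) if st[i,4]>=amin]
E
python3 - <<'E'
from h import *
for n in ("scene","side"):
    c=dict(np.load(n+"0.npz")); h=hsv(c)
    print(n)
    for nm,lo,hi in (("yellow",(15,150,120),(32,255,255)),("red",(0,170,120),(8,255,255))):
        for ce,a,m in blobs(cv2.inRange(h,lo,hi)>0,8):
            P,_=cloud(c,m); print(nm,ce.round(1),a,np.median(P,0).round(0) if len(P) else None, onplane(c,[ce],25).round(0)[0])
    P,uv=cloud(c,np.ones((384,512),bool)); hh=h[uv[:,1],uv[:,0]]
    dk=(hh[:,2]<70)&(P[:,2]>50)&(P[:,2]<75)&(P[:,0]>300)&(P[:,0]<800)&(P[:,1]>-500)&(P[:,1]<100)
    q=P[dk]; print('rim',len(q),q.mean(0).round(0),circ(q))
    top=(P[:,2]>98)&(P[:,2]<112)&(P[:,0]>300)&(P[:,0]<800)&(P[:,1]>-300)&(P[:,1]<300)&(hh[:,1]<60)
    q=P[top]; r=cv2.minAreaRect(q[:,:2].astype(np.float32)); print('head',len(q),r)
E
```

```text
scene
yellow [217.1 249.5] 61 [561. 301.  25.] [560. 300.  25.]
red [297.6 165.1] 24 [ 495. -193.   76.] [ 525. -257.   25.]
red [209. 203.] 9 [681. 164.  79.] [715. 114.  25.]
rim 107 [ 501. -150.   58.] (array([ 518.07398727, -188.92517384]), np.float64(70.87721547858129))
head 640 ((633.59912109375, -17.598220825195312), (250.06826782226562, 353.8017883300781), 79.67674255371094)
side
yellow [304.4 163.5] 16 [ 441. -194.   84.] [ 437. -286.   25.]
yellow [276.6 175.1] 21 [ 536. -183.   37.] [ 535. -203.   25.]
yellow [255.6 276.9] 175 [567. 302.  26.] [566. 301.  25.]
red [242.7  46.1] 25 [ 701. -735.  313.] [  810. -1629.    25.]
red [260.1  46.7] 31 [ 626. -722.  318.] [  703. -1620.    25.]
red [286.9 163.1] 61 [ 499. -193.   81.] [ 502. -285.   25.]
red [218.4 227.1] 46 [685. 162.  79.] [698.  97.  25.]
rim 295 [ 525. -184.   61.] (array([ 524.66184929, -195.39189517]), np.float64(75.50366876199723))
head 784 ((642.4392700195312, 6.18463134765625), (139.04318237304688, 388.04376220703125), 57.96029281616211)
```

```bash
python3 -m inch '[{"xyz":[0,0,-1],"rot":[0,0,0.93]},{"xyz":[0,0,-1],"rot":[0,0,0.93]},{"xyz":[0,0,-1],"rot":[0,0,0.94]},{"xyz":[1,-1,-1],"rot":[0,0,0]},{"xyz":[1,-1,-1],"rot":[0,0,0]},{"xyz":[1,-1,-1],"rot":[0,0,0]},{"xyz":[1,-1,0],"rot":[0,0,0]},{"xyz":[1,-1,0],"rot":[0,0,0]},{"xyz":[1,-1,0],"rot":[0,0,0]},{"xyz":[1,-1,0],"rot":[0,0,0]},{"xyz":[1,-1,0],"rot":[0,0,0]},{"xyz":[1,-1,0],"rot":[0,0,0]},{"xyz":[0,-1,0],"rot":[0,0,0]},{"xyz":[0,-1,0],"rot":[0,0,0]},{"xyz":[0,-1,0],"rot":[0,0,0]},{"xyz":[0,0,0],"rot":[0,0,0]}]'
python3 - <<'E'
from rig import robot
import cv2,numpy as np
s=robot.get_state(); c=robot.capture("wrist"); cv2.imwrite("pics/w1.png",c["image"]); np.savez("w1.npz",**c,**{'s_'+k:v for k,v in s.items()})
print(np.round(c["hand_eye"],3).tolist(),c["mtx"].tolist(),c["dist_coeffs"]); print(s['eef_pos'],s['orientation'],s['clock'])
E
```

```text
clock: 2.1
eef_pos: [428.9, -164.8, 390.4]
orientation: [180.0, -0.0, 0.2]
wrist_force: [0.0, 0.1, 0.7]
finger_gap: 1.0
grasp_force: 0.0
[[0.001, -0.957, -0.289, 74.169], [1.0, 0.001, -0.0, -1.069], [0.0, -0.289, 0.957, -164.166], [0.0, 0.0, 0.0, 1.0]] [[311.33511927513763, 0.0, 257.06464910066785], [0.0, 311.33511927513763, 198.7584359204403], [0.0, 0.0, 1.0]] [0.02315789 0.         0.         0.         0.        ]
[ 428.93643466 -164.83826009  390.41781806] [ 1.79989156e+02 -2.09669451e-02  1.68483273e-01] 2.1
```

View pics/w1.png

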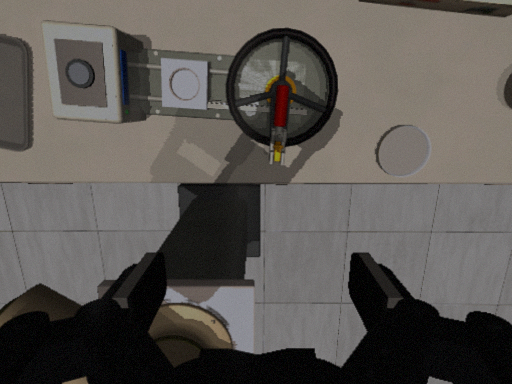

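The wrist view shows the wheel centred near (282,87), the red grip running (281,85)-(279,125), the yellow heel at (277,156), the nest at (185,84), the head lens at (80,73) and the petri at (404,150). Left in the image is +y.

```bash
python3 - <<'E'
from h import *
d=dict(np.load("w1.npz")); c=d; s={'eef_pos':d['s_eef_pos'],'orientation':d['s_orientation']}
h=hsv(c); P,uv=cloud(c,np.ones((384,512),bool),s); H=h[uv[:,1],uv[:,0]]
img=np.zeros((384,512,3)); img[uv[:,1],uv[:,0]]=P
# rim
m=np.zeros((384,512),np.uint8); cv2.circle(m,(282,87),70,1,-1)
dark=((h[...,2]<60)&(m>0)).astype(np.uint8)
ct,_=cv2.findContours(dark,cv2.RETR_EXTERNAL,cv2.CHAIN_APPROX_NONE); k=max(ct,key=cv2.contourArea)
e=cv2.fitEllipse(k); print('ellipse',e)
q=onplane(c,k.reshape(-1,2),60,s); 
for i in range(5):
    o,r=circ(q); res=np.abs(np.hypot(*(q[:,:2]-o).T)-r); q=q[res<3]
print('rim circle',o,r,len(q))
pr=(P[:,2]>57)&(P[:,2]<68)&(H[:,2]<60)&(m[uv[:,1],uv[:,0]]>0); print('rim pts',circ(P[pr]),pr.sum())
# carriage top
t=(np.abs(P[:,2]-40)<4)&(np.hypot(uv[:,0]-185,uv[:,1]-84)<45); tm=np.zeros((384,512),np.uint8); tm[uv[t,1],uv[t,0]]=1
br=((h[...,2]>150)&(h[...,1]<60)).astype(np.uint8); br=br&(cv2.circle(np.zeros((384,512),np.uint8),(185,84),42,1,-1))
b=max(blobs(br),key=lambda x:x[1]); ct,_=cv2.findContours(b[2].astype(np.uint8),cv2.RETR_EXTERNAL,cv2.CHAIN_APPROX_NONE)
kk=max(ct,key=cv2.contourArea).reshape(-1,2); print('carriage',b[0],b[1],cv2.minAreaRect(onplane(c,kk,40,s)[:,:2].astype(np.float32)))
print('z med nest', img[84,185],img[84,166],img[104,185])
# head top
t=(P[:,2]>103)&(P[:,2]<111)&(uv[:,0]<130)&(uv[:,0]>35); print('head',cv2.minAreaRect(P[t][:,:2].astype(np.float32)),t.sum())
# red grip axis
g=(H[:,0]<8)&(H[:,1]>170)&(H[:,2]>80)&(m[uv[:,1],uv[:,0]]>0); Q=P[g]; mu=Q.mean(0); w=np.linalg.svd(Q[:,:2]-mu[:2],full_matrices=False)[2][0]; print('grip',mu,w,Q.min(0),Q.max(0))
y=(H[:,0]>18)&(H[:,0]<34)&(H[:,1]>150)&(H[:,2]>100)&(uv[:,1]>140); print('heel',np.median(P[y],0),y.sum())
cv2.imwrite('pics/z1.png',cv2.resize(c['image'][20:190,20:450],(800,316),interpolation=cv2.INTER_CUBIC))
E
```

```text
ellipse ((281.5062255859375, 84.75567626953125), (110.39105224609375, 113.69769287109375), 73.54947662353516)
rim circle [ 463.88550758 -199.2706236 ] 12.458727333939212 10
rim pts (array([ 523.69422385, -199.62355693]), np.float64(75.9091654806985)) 3068
carriage [183.95073892  84.01970443] 609 ((532.5923461914062, -49.6587028503418), (68.26079559326172, 67.79186248779297), 86.17452239990234)
z med nest [533.46749067 -50.00309056  31.98024516] [532.77013516 -22.38424414  39.83959377] [503.5075351  -49.87362784  40.36648009]
head ((392.0599365234375, 99.9354248046875), (109.17066955566406, 434.5053405761719), 77.9486083984375) 6470
grip [ 502.85137148 -198.45944871   83.61219916] [-0.99661666  0.08219027] [ 474.62424203 -204.51912338   80.90371944] [ 528.60120302 -192.71964967   86.11404621]
heel [ 429.23939742 -193.86328341   85.14238641] 60
```

View pics/z1.png

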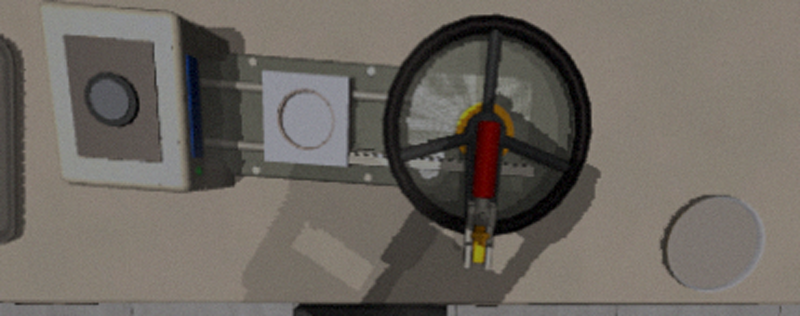

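The crop shows the nest in the square carriage at (306,119) and the grip lying on the loader's -x spoke direction. The loader yaw comes out at about -3.8°. Next I look over the tray.

```bash
python3 -m inch '[{"xyz":[0.3,-1,0]},{"xyz":[0.3,-1,0]},{"xyz":[0.3,-1,0]},{"xyz":[0.3,-1,0]},{"xyz":[0.3,-1,0]},{"xyz":[0.3,-1,0]},{"xyz":[0.3,-1,0]},{"xyz":[0.3,-1,0]},{"xyz":[0.3,-1,0.5]},{"xyz":[0.3,-1,0.5]},{"xyz":[0.3,-1,0.7]},{"xyz":[0.3,-1,0.7]},{"xyz":[0.3,-1,0.7]},{"xyz":[0.3,-1,0.7]},{"xyz":[0.2,-1,0.7]},{"xyz":[0,-0.5,0.2]},{"xyz":[0,0,0]}]' || python3 -m inch '[{"xyz":[0.3,-1,0],"rot":[0,0,0]}]'
python3 - <<'E'
from rig import robot
from h import *
s=robot.get_state(); c=robot.capture("wrist"); cv2.imwrite("pics/w2.png",c["image"])
np.savez("w2.npz",**c,**{'s_'+k:v for k,v in s.items()})
print(s['eef_pos'],s['orientation'],s['clock'])
h=hsv(c)
for nm,lo,hi in (("brass",(15,130,90),(34,255,255)),("alu",(0,0,150),(180,50,255))):
    for ce,a,m in blobs(cv2.inRange(h,lo,hi)>0,100):
        P,_=cloud(c,m,s)
        if len(P): print(nm,ce.round(1),a,np.median(P,0).round(1),cv2.minEnclosingCircle(P[np.abs(P[:,2]-27)<4][:,:2].astype(np.float32)) if (np.abs(P[:,2]-27)<4).sum()>20 else '', onplane(c,[ce],27,s)[0].round(1))
E
```

```text
clock: 2.28
eef_pos: [438.1, -137.6, 389.5]
orientation: [-180.0, 0.1, -0.2]
wrist_force: [0.7, -0.5, -0.7]
finger_gap: 1.003
grasp_force: 0.0
[ 438.09709254 -137.64505703  389.46937139] [-1.79985934e+02  6.91243936e-02 -1.50218473e-01] 2.275
brass [295.  158.6] 103 [ 433.3 -193.7   85. ]  [ 424.1 -200.8   27. ]
alu [201.3  89.9] 1004 [533.5 -49.6  40.5]  [534.2 -47.6  27. ]
alu [202.3  90.4] 488 [533.7 -50.1  32.5] ((533.2587890625, -50.656253814697266), 19.76836585998535) [533.5 -49.2  27. ]
alu [180.2 299.5] 230 [129.1  23.5   0.5]  [147.6  14.1  27. ]
alu [249.7 317.5] 1416 [  91.6 -125.4    0.3]  [ 105.8 -121.1   27. ]schema error: expected keys xyz, rot
```

View pics/w2.png

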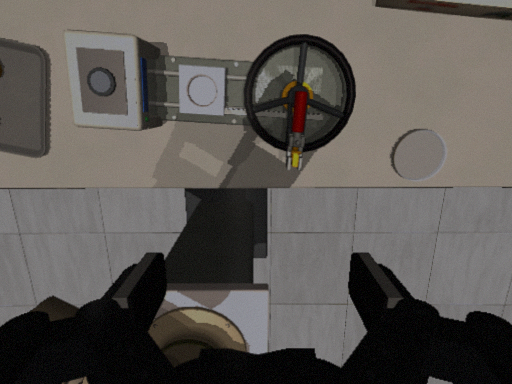

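The long call was refused because every row needs "rot", so only one row ran. The view is the same loader, with the nest now at (202,90). I'll redo the transit.

```bash
python3 -m inch '[{"xyz":[0.3,-1,0],"rot":[0,0,0]},{"xyz":[0.3,-1,0],"rot":[0,0,0]},{"xyz":[0.3,-1,0],"rot":[0,0,0]},{"xyz":[0.3,-1,0],"rot":[0,0,0]},{"xyz":[0.3,-1,0],"rot":[0,0,0]},{"xyz":[0.3,-1,0],"rot":[0,0,0]},{"xyz":[0.3,-1,0],"rot":[0,0,0]},{"xyz":[0.3,-1,0.2],"rot":[0,0,0]},{"xyz":[0.3,-1,0.5],"rot":[0,0,0]},{"xyz":[0.3,-1,0.7],"rot":[0,0,0]},{"xyz":[0.3,-1,0.7],"rot":[0,0,0]},{"xyz":[0.3,-1,0.7],"rot":[0,0,0]},{"xyz":[0.3,-1,0.7],"rot":[0,0,0]},{"xyz":[0.2,-1,0.7],"rot":[0,0,0]},{"xyz":[0,-0.6,0.5],"rot":[0,0,0]},{"xyz":[0,0,0],"rot":[0,0,0]}]'
python3 - <<'E'
from rig import robot
from h import *
s=robot.get_state(); c=robot.capture("wrist"); cv2.imwrite("pics/w3.png",c["image"])
np.savez("w3.npz",**c,**{'s_'+k:v for k,v in s.items()})
print(s['eef_pos'],s['orientation'],s['clock'])
h=hsv(c)
for nm,lo,hi in (("brass",(15,130,90),(34,255,255)),("alu",(0,0,150),(180,50,255))):
    for ce,a,m in blobs(cv2.inRange(h,lo,hi)>0,100):
        P,_=cloud(c,m,s); T=P[np.abs(P[:,2]-27)<4][:,:2].astype(np.float32)
        if len(P): print(nm,ce.round(1),a,np.median(P,0).round(1),(cv2.minEnclosingCircle(T),T.mean(0)) if len(T)>20 else '')
E
```

```text
clock: 4.32
eef_pos: [560.6, 301.9, 247.7]
orientation: [179.9, 0.1, 0.1]
wrist_force: [0.4, 0.1, -0.3]
finger_gap: 1.0
grasp_force: 0.0
[560.57405469 301.85130317 247.70808505] [1.79941099e+02 1.47360086e-01 8.13580317e-02] 4.325
```

View pics/w3.png

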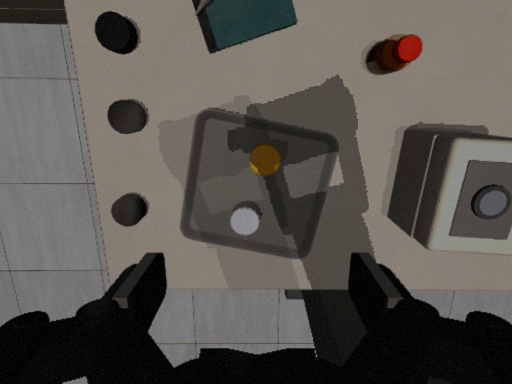

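This view shows brass at (265,160), alu at (245,221) and the bottle at (400,50). Both discs are in shade, so the mask needs loosening.

```bash
python3 - <<'E'
from h import *
c=dict(np.load("w3.npz")); s={'eef_pos':c['s_eef_pos'],'orientation':c['s_orientation']}
h=hsv(c); print(h[160,265],h[221,245])
for nm,(u,v) in (('brass',(265,160)),('alu',(245,221))):
    m=cv2.circle(np.zeros((384,512),np.uint8),(u,v),25,1,-1)>0
    P,uv=cloud(c,m,s); k=(np.abs(P[:,2]-27)<3); T=P[k]
    print(nm,k.sum(),T.mean(0),cv2.minEnclosingCircle(T[:,:2].astype(np.float32)),np.median(T[:,2]))
    mm=np.zeros((384,512),np.uint8); mm[uv[k,1],uv[k,0]]=1; ce=np.argwhere(mm).mean(0)[::-1]; print(ce,onplane(c,[ce],27,s))
E
```

```text
[ 19 212  83] [132   9 143]
brass 781 [568.62414018 293.18419633  26.93870409] ((568.2603149414062, 293.1720275878906), 19.830385208129883) 26.97308607494716
[264.78489117 159.76824584] [[568.71052835 293.18593171  27.        ]]
alu 656 [487.76452291 318.58975994  26.83338159] ((486.9467468261719, 318.5920715332031), 19.92424201965332) 26.918091011516424
[244.9375     220.55335366] [[487.89316371 318.58407267  27.        ]]
```

```bash
python3 -m inch '[{"xyz":[0.26,0.29,0.95],"rot":[0,0,0]},{"xyz":[0,0,1],"rot":[0,0,0]},{"xyz":[0,0,1],"rot":[0,0,0]},{"xyz":[0,0,1],"rot":[0,0,0]},{"xyz":[0,0,1],"rot":[0,0,0]},{"xyz":[0,0,1],"rot":[0,0,0]},{"xyz":[0,0,1],"rot":[0,0,0]},{"xyz":[0,0,0],"rot":[0,0,0]},{"xyz":[0,0,0],"rot":[0,0,0]}]'
```

```text
clock: 5.5
eef_pos: [569.8, 292.8, 42.7]
orientation: [-180.0, -0.2, -0.0]
wrist_force: [-0.7, 0.1, 1.5]
finger_gap: 1.001
grasp_force: 0.0
```

```bash
python3 -m inch '[{"xyz":[-0.03,0,0.55],"rot":[0,0,0]},{"xyz":[0,0,0.5],"rot":[0,0,0]},{"xyz":[0,0,0],"rot":[0,0,0]},{"xyz":[0,0,0],"rot":[0,0,0]}]'; python3 -m inch '[{"xyz":[0,0,0],"rot":[0,0,0]},{"xyz":[0,0,0],"rot":[0,0,0]},{"xyz":[0,0,0],"rot":[0,0,0]},{"xyz":[0,0,0],"rot":[0,0,0]},{"xyz":[0,0,0],"rot":[0,0,0]},{"xyz":[0,0,0],"rot":[0,0,0]}]' -1 50
```

```text
clock: 6.0
eef_pos: [567.9, 293.2, 9.2]
orientation: [-180.0, -0.0, 0.0]
wrist_force: [0.7, 0.2, 1.3]
finger_gap: 0.998
grasp_force: 0.0
clock: 6.75
eef_pos: [567.7, 293.1, 9.1]
orientation: [180.0, -0.0, 0.0]
wrist_force: [-0.2, -0.0, 0.7]
finger_gap: 0.0
grasp_force: 0.0
```

The fingers shut fully, so the disc isn't in the grasp. I'll lift and look.

```bash
python3 -m inch '[{"xyz":[0,0,-1],"rot":[0,0,0]},{"xyz":[0,0,-1],"rot":[0,0,0]},{"xyz":[0,0,-1],"rot":[0,0,0]},{"xyz":[0,0,-1],"rot":[0,0,0]},{"xyz":[0,0,0],"rot":[0,0,0]},{"xyz":[0,0,0],"rot":[0,0,0]}]' 1
python3 - <<'E'
from rig import robot
from h import *
s=robot.get_state(); c=robot.capture("wrist"); cv2.imwrite("pics/w4.png",c["image"])
np.savez("w4.npz",**c,**{'s_'+k:v for k,v in s.items()})
print(s['eef_pos'],s['finger_gap'])
h=hsv(c)
for ce,a,m in blobs(cv2.inRange(h,(12,150,50),(30,255,255))>0,60):
    P,_=cloud(c,m,s); print(ce,a,np.median(P,0),P.min(0),P.max(0))
E
```

```text
clock: 7.5
eef_pos: [567.2, 293.0, 128.1]
orientation: [180.0, 0.1, 0.0]
wrist_force: [-0.1, -0.4, 0.2]
finger_gap: 0.999
grasp_force: 0.0
[567.19697581 292.97679635 128.12971088] 0.9994974432105894
[459.27941176  55.47058824] 68 [673.00001484 156.27744145  57.63119269] [669.50078338 152.39577556  51.40646629] [675.9682382  159.32352626  61.59872006]
[257.50863724 189.47408829] 1563 [569.54441845 294.05621006  26.94403898] [540.32441918 274.50577067   3.21144944] [587.9654349 312.7529578  29.257199 ]
```

View pics/w4.png

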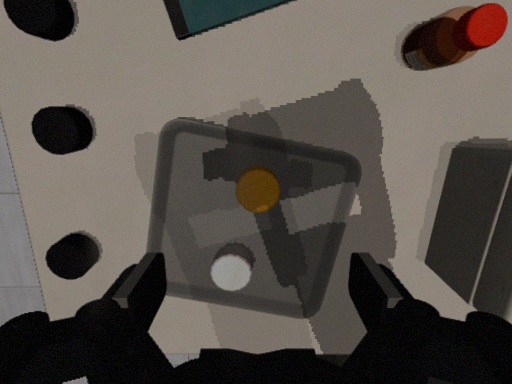

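The brass disc at (257,189) is undisturbed, though the fingers closed at TCP z=9. I'll measure the real finger tips from the wrist depth.

```bash
python3 - <<'E'
from h import *
c=dict(np.load("w4.npz")); H=c['hand_eye']
d=c['range_z']; A=[]
for (u0,u1) in ((60,175),(340,450)):
    m=np.zeros((384,512),bool); m[245:384,u0:u1]=True; m&=(d>0)&(d<215)
    v,u=np.nonzero(m); p=rays(c,np.c_[u,v])*d[v,u][:,None]; t=p@H[:3,:3].T+H[:3,3]
    print(len(t), t.min(0).round(1),t.max(0).round(1)); 
    k=np.argsort(-t[:,2])[:40]; print(np.c_[u[k],v[k],t[k]].round(1)[::8])
E
```

```text
10139 [ -11.3  -64.5 -113. ] [ 19.3 -18.3 -34.2]
[[ 1.64e+02  2.62e+02  4.30e+00 -4.41e+01 -3.42e+01]
 [ 1.64e+02  2.60e+02  5.80e+00 -4.38e+01 -3.51e+01]
 [ 1.63e+02  2.55e+02  8.50e+00 -4.39e+01 -3.53e+01]
 [ 1.64e+02  2.67e+02  2.50e+00 -4.39e+01 -3.57e+01]
 [ 1.65e+02  2.72e+02  1.00e-01 -4.35e+01 -3.59e+01]]
9816 [ -11.7   16.3 -113.1] [ 19.3  61.7 -34.1]
[[ 3.51e+02  2.54e+02  8.40e+00  4.21e+01 -3.41e+01]
 [ 3.48e+02  2.83e+02 -6.10e+00  4.17e+01 -3.50e+01]
 [ 3.48e+02  2.84e+02 -6.30e+00  4.16e+01 -3.55e+01]
 [ 3.50e+02  2.65e+02  3.80e+00  4.16e+01 -3.59e+01]
 [ 3.50e+02  2.73e+02 -2.00e-01  4.18e+01 -3.62e+01]]
```

The open tips are 35 mm behind the reported TCP instead of 13. The true tool point therefore sits about 22 mm behind the reported one, and all heights need to go 22 mm lower.

```bash
python3 -m inch '[{"xyz":[0.04,0,1],"rot":[0,0,0]},{"xyz":[0,0,1],"rot":[0,0,0]},{"xyz":[0,0,1],"rot":[0,0,0]},{"xyz":[0,0,0.8],"rot":[0,0,0]},{"xyz":[0,0,0.5],"rot":[0,0,0]},{"xyz":[0,0,0.4],"rot":[0,0,0]},{"xyz":[0,0,0],"rot":[0,0,0]},{"xyz":[0,0,0],"rot":[0,0,0]}]'; python3 -m inch '[{"xyz":[0,0,0],"rot":[0,0,0]},{"xyz":[0,0,0],"rot":[0,0,0]},{"xyz":[0,0,0],"rot":[0,0,0]},{"xyz":[0,0,0],"rot":[0,0,0]},{"xyz":[0,0,0],"rot":[0,0,0]}]' -1 50
```

```text
clock: 8.55
eef_pos: [569.3, 293.3, -11.1]
orientation: [-180.0, -0.1, 0.0]
wrist_force: [-0.2, -0.0, 0.8]
finger_gap: 0.999
grasp_force: 0.0
clock: 9.18
eef_pos: [569.2, 293.3, -11.2]
orientation: [-180.0, -0.1, 0.0]
wrist_force: [-1.9, -0.2, 7.0]
finger_gap: 0.443
grasp_force: 50.4
```

```bash
python3 -m inch '[{"xyz":[0,0,-0.4],"rot":[0,0,0]},{"xyz":[0,0,-0.8],"rot":[0,0,0]},{"xyz":[0,0,-1],"rot":[0,0,0]},{"xyz":[0,0,-1],"rot":[0,0,0]},{"xyz":[0,0,-1],"rot":[0,0,0]},{"xyz":[0,0,0],"rot":[0,0,0]}]'
python3 - <<'E'
from rig import robot
from h import *
s=robot.get_state(); c=robot.capture("wrist"); 
np.savez("w5.npz",**c,**{'s_'+k:v for k,v in s.items()})
H=c['hand_eye'];d=c['range_z']
cv2.imwrite("pics/w5.png",cv2.resize(c["image"][180:,130:390],(780,612))[:600])
v,u=np.nonzero((d>0)&(d<220)); p=rays(c,np.c_[u,v])*d[v,u][:,None]; t=p@H[:3,:3].T+H[:3,3]; h=hsv(c)[v,u]
k=(h[:,0]>12)&(h[:,0]<32)&(h[:,1]>140)&(np.abs(t[:,1])<30)&(t[:,2]>-60); print('brass in tool',k.sum(),np.percentile(t[k],[1,50,99],axis=0).round(1))
f=(h[:,2]<70)&(h[:,1]<120)&(np.abs(t[:,0])<10)&(t[:,2]>-60); print('finger low',np.percentile(t[f],[1,50,99],axis=0).round(1))
E
```

```text
clock: 9.93
eef_pos: [569.8, 293.4, 116.6]
orientation: [-179.9, -0.3, 0.0]
wrist_force: [-0.4, -0.4, -1.4]
finger_gap: 0.446
grasp_force: 50.3
brass in tool 6290 [[-18.2 -19.9 -39.8]
 [  3.8  -1.1 -38.1]
 [ 18.7  17.8 -18.3]]
finger low [[ -9.7 -33.7 -60. ]
 [  7.4  18.  -46. ]
 [  9.8  31.6 -19.9]]
```

View pics/w5.png

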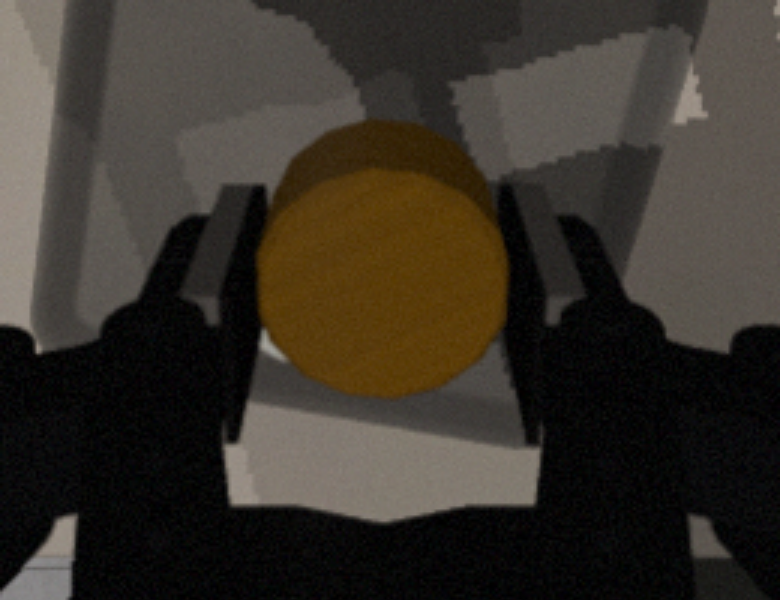

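The disc is held level and centred, with its top at tool z=-38 and its underside at TCP+14. I'll carry it over the head to the nest.

```bash
python3 -m inch '[{"xyz":[0,0,-1],"rot":[0,0,0]},{"xyz":[0,0.5,-1],"rot":[0,0,0]},{"xyz":[-0.11,1,-0.1],"rot":[0,0,0]},{"xyz":[-0.11,1,0],"rot":[0,0,0]},{"xyz":[-0.11,1,0],"rot":[0,0,0]},{"xyz":[-0.11,1,0],"rot":[0,0,0]},{"xyz":[-0.11,1,0],"rot":[0,0,0]},{"xyz":[-0.11,1,0],"rot":[0,0,0]},{"xyz":[-0.11,1,0],"rot":[0,0,0]},{"xyz":[-0.11,1,0],"rot":[0,0,0]},{"xyz":[-0.11,1,0],"rot":[0,0,0]},{"xyz":[-0.11,1,0],"rot":[0,0,0]},{"xyz":[-0.11,0.97,0],"rot":[0,0,0]},{"xyz":[0,0,1],"rot":[0,0,0]},{"xyz":[0,0,1],"rot":[0,0,0]},{"xyz":[0,0,1],"rot":[0,0,0]},{"xyz":[0,0,0.5],"rot":[0,0,0]},{"xyz":[0,0,0],"rot":[0,0,0]},{"xyz":[0,0,0],"rot":[0,0,0]}]'
python3 - <<'E'
from rig import robot
from h import *
s=robot.get_state(); c=robot.capture("wrist"); np.savez("w6.npz",**c,**{'s_'+k:v for k,v in s.items()})
cv2.imwrite("pics/w6.png",c["image"]); d=c['range_z']
P,uv=cloud(c,d>0,s); h=hsv(c)[uv[:,1],uv[:,0]]
k=(h[:,0]>12)&(h[:,0]<32)&(h[:,1]>140)&(np.abs(P[:,2]-s['eef_pos'][2]-38)<3)&(np.hypot(*(P[:,:2]-s['eef_pos'][:2]).T)<30); print('disc',P[k].mean(0),cv2.minEnclosingCircle(P[k][:,:2].astype(np.float32)))
q=(np.abs(P[:,2]-40)<2.5)&(np.hypot(P[:,0]-533,P[:,1]+50)<60)&(h[:,1]<70)&(h[:,2]>120); print('block',q.sum(),cv2.minAreaRect(P[q][:,:2].astype(np.float32)),np.percentile(P[q],[1,99],axis=0)); print(s['eef_pos'],s['clock'])
E
```

```text
clock: 12.35
eef_pos: [533.3, -51.1, 72.9]
orientation: [180.0, -0.1, 0.0]
wrist_force: [1.0, -0.1, -0.9]
finger_gap: 0.449
grasp_force: 50.5
disc [533.83353395 -50.10926907 111.10906387] ((533.156982421875, -54.27608871459961), 25.10736656188965)
block 2953 ((540.53759765625, -51.0687255859375), (69.93563842773438, 53.82545852661133), 86.17977905273438) [[519.22952585 -85.33584877  38.7902487 ]
 [568.21066191 -16.42981672  41.71618746]]
[533.27245263 -51.11139599  72.91868889] 12.35
```

View pics/w6.png

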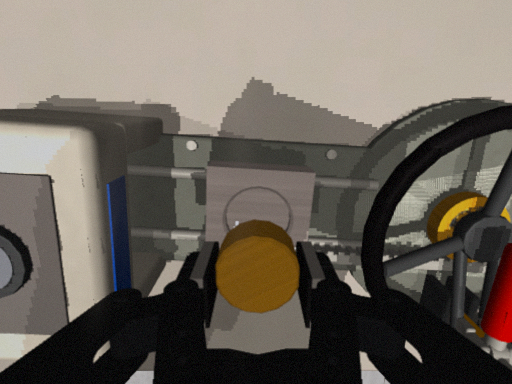

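The disc at (258,265) is lined up over the nest at (257,212), within about 1 mm of the measured block centre. I'll lower it.

```bash
python3 -m inch '[{"xyz":[-0.03,0,0.8],"rot":[0,0,0]},{"xyz":[0,0,0.5],"rot":[0,0,0]},{"xyz":[0,0,0.25],"rot":[0,0,0]},{"xyz":[0,0,0.15],"rot":[0,0,0]},{"xyz":[0,0,0.05],"rot":[0,0,0]},{"xyz":[0,0,0],"rot":[0,0,0]}]'
```

```text
clock: 13.15
eef_pos: [532.2, -51.1, 19.9]
orientation: [180.0, -0.0, 0.0]
wrist_force: [0.7, 0.3, -1.8]
finger_gap: 0.447
grasp_force: 50.4
```

```bash
python3 -m inch '[{"xyz":[0,0,0.04],"rot":[0,0,0]},{"xyz":[0,0,0.02],"rot":[0,0,0]},{"xyz":[0,0,0],"rot":[0,0,0]}]'; python3 -m inch '[{"xyz":[0,0,0],"rot":[0,0,0]},{"xyz":[0,0,0],"rot":[0,0,0]},{"xyz":[0,0,-0.3],"rot":[0,0,0]},{"xyz":[0,0,-0.7],"rot":[0,0,0]},{"xyz":[0,0,-1],"rot":[0,0,0]},{"xyz":[-0.5,0,-1],"rot":[0,0,0]},{"xyz":[-1,0,-1],"rot":[0,0,0]},{"xyz":[0,0,0],"rot":[0,0,0]}]' 0.35
python3 - <<'E'
from rig import robot
from h import *
s=robot.get_state(); c=robot.capture("wrist"); np.savez("w7.npz",**c,**{'s_'+k:v for k,v in s.items()})
cv2.imwrite("pics/w7.png",c["image"]); d=c['range_z']
P,uv=cloud(c,d>0,s); h=hsv(c)[uv[:,1],uv[:,0]]; N=np.hypot(P[:,0]-533,P[:,1]+50)
k=(h[:,0]>12)&(h[:,0]<32)&(h[:,1]>140)&(N<30)&(P[:,2]>50); T=P[k]; print('disc',k.sum(),T.mean(0),cv2.minEnclosingCircle(T[:,:2].astype(np.float32)))
A=np.c_[T[:,:2]-T[:,:2].mean(0),np.ones(len(T))]; print('plane',np.linalg.lstsq(A,T[:,2],rcond=None)[0])
q=(np.abs(P[:,2]-40)<2.5)&(N<60)&(h[:,1]<70)&(h[:,2]>110); print('block',q.sum(),cv2.minAreaRect(P[q][:,:2].astype(np.float32)))
g=((h[:,0]<8)&(h[:,1]>170)&(h[:,2]>60)&(np.hypot(P[:,0]-523,P[:,1]+200)<75)); Q=P[g]
if g.sum()>50: mu=Q.mean(0); w=np.linalg.svd(Q[:,:2]-mu[:2],full_matrices=False)[2][0]; print('grip',mu,w,Q.min(0),Q.max(0))
print(s['eef_pos'],s['clock'])
E
```

```text
clock: 13.52
eef_pos: [532.2, -51.1, 18.0]
orientation: [180.0, -0.0, 0.0]
wrist_force: [2.1, 0.0, -1.0]
finger_gap: 0.448
grasp_force: 50.5
clock: 14.52
eef_pos: [486.6, -51.1, 140.3]
orientation: [179.9, -0.2, 0.0]
wrist_force: [0.3, 0.2, -1.0]
finger_gap: 0.676
grasp_force: 0.0
disc 1902 [531.76132204 -50.0823434   56.34288826] ((527.8641357421875, -52.035884857177734), 23.558794021606445)
plane [-2.95968891e-02 -1.47998449e-02  5.63428883e+01]
block 4100 ((533.2394409179688, -50.29228973388672), (70.65143585205078, 69.7420425415039), 86.69310760498047)
grip [ 503.4745631  -195.63883252   81.87418583] [-0.99725256  0.07407651] [ 473.4269609  -227.69302315   50.89684619] [ 530.81596351 -187.95971012   86.12485611]
[486.60169139 -51.11975792 140.25619455] 14.525
```

The disc sits flat, with its top at 56.3 mm and the nest at (533,-50). Next is the crank: I move over the folded grip at (513.6,-199.4), yaw to -3.6° and tilt -18° about tool y.

```bash
python3 -m inch '[{"xyz":[0.1,1,0],"rot":[0,0,0]},{"xyz":[0.1,1,0],"rot":[0,0,0]},{"xyz":[0.1,1,0],"rot":[0,0,0]},{"xyz":[0.1,1,0],"rot":[0,0,0]},{"xyz":[0.1,0.98,0],"rot":[0,0,0]},{"xyz":[0,0,0],"rot":[0,-1,0.2]},{"xyz":[0,0,0],"rot":[0,-1,0.2]},{"xyz":[0,0,0],"rot":[0,-1,0.2]},{"xyz":[0,0,0],"rot":[0,0,0]}]' -0.25
cat > plan.py <<'E'
import sys,json; from rig import robot; from h import *
s=robot.get_state(); p=np.array(s['eef_pos']); A=rpy(s['orientation'])
YAW=-3.6; W=np.array([523.6,-200.0,75]); xl=np.array([np.cos(np.radians(YAW)),np.sin(np.radians(YAW)),0]); yl=np.array([-xl[1],xl[0],0]); zl=np.array([0,0,1.])
def tool(al): # tilted tool rotation in world
    a=np.radians(al); z=np.sin(a)*xl-np.cos(a)*zl; y=-yl; return np.c_[np.cross(y,z),y,z]
def tcp(grasp,al,back=42): T=tool(al); return grasp+back*T[:,2]+1.0*T[:,1]   # finger centre at tool y=-1
def grip(th,r=55): return W-65*xl+r*(np.cos(th)*xl+np.sin(th)*zl)
def rows(poses,p=p,A=A):
    for q,B in poses:
        print((A.T@(q-p)/30).round(2).tolist(), (R.from_matrix(A.T@B).as_rotvec(degrees=True)/6).round(2).tolist()); p,A=q,B
E
python3 - <<'E'
from plan import *
print(s['joint_positions'])
g=grip(0)+[0,0,2]; rows([(tcp(g+[0,0,60],-18),tool(-18)),(tcp(g,-18),tool(-18))])
E
```

```text
clock: 15.7
eef_pos: [502.9, -200.3, 135.7]
orientation: [179.5, 18.1, -3.6]
wrist_force: [-0.3, -0.2, -0.5]
finger_gap: 0.376
grasp_force: 0.0
[-29.88395145  33.14631484  69.83940989  -8.37858926  93.08853628
  64.36816297]
[0.32, -0.03, 1.25] [0.09, 0.02, -0.0]
[0.62, 0.0, 1.9] [0.0, 0.0, 0.0]
```

```bash
python3 -m inch '[{"xyz":[0.32,-0.03,0.7],"rot":[0.09,0,0]},{"xyz":[0.15,0,0.6],"rot":[0,0,0]},{"xyz":[0.3,0,0.8],"rot":[0,0,0]},{"xyz":[0.17,0,0.55],"rot":[0,0,0]},{"xyz":[0,0,0.3],"rot":[0,0,0]},{"xyz":[0,0,0],"rot":[0,0,0]}]'
python3 - <<'E'
from plan import *
g=grip(0)+[0,0,2]; rows([(tcp(g,-18),tool(-18))]); c=robot.capture("wrist"); cv2.imwrite("pics/w8.png",c["image"][:,100:412])
E
```

```text
clock: 16.45
eef_pos: [501.2, -199.7, 44.8]
orientation: [180.0, 18.0, -3.7]
wrist_force: [-1.0, -0.2, -0.1]
finger_gap: 0.377
grasp_force: 0.0
[0.06, -0.0, 0.25] [0.0, 0.0, -0.01]
```

View pics/w8.png

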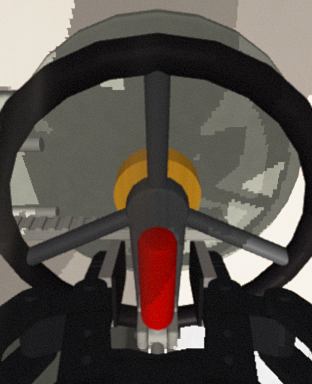

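The red grip at (158,280) lies centred between the fingers at u≈115 and 200. I'll close on it.

```bash
python3 -m inch '[{"xyz":[0.06,0,0.25],"rot":[0,0,0]},{"xyz":[0,0,0],"rot":[0,0,0]}]'; python3 -m inch '[{"xyz":[0,0,0],"rot":[0,0,0]},{"xyz":[0,0,0],"rot":[0,0,0]},{"xyz":[0,0,0],"rot":[0,0,0]}]' -1 35
python3 - <<'E'
from plan import *
# grasp estimate now
th=np.linspace(0,1.62,13)[1:]; al=np.linspace(-18,36,13)[1:]
rows([(tcp(grip(t),a),tool(a)) for t,a in zip(th,al)])
E
```

```text
clock: 16.75
eef_pos: [500.8, -199.6, 37.0]
orientation: [180.0, 18.0, -3.7]
wrist_force: [0.3, 0.4, -0.1]
finger_gap: 0.375
grasp_force: 0.0
clock: 17.12
eef_pos: [501.0, -199.7, 37.4]
orientation: [179.9, 18.0, -3.7]
wrist_force: [0.0, 0.3, 1.9]
finger_gap: 0.198
grasp_force: 34.1
[0.03, -0.0, -0.16] [0.01, 0.74, -0.01]
[0.0, 0.0, -0.23] [-0.0, 0.75, -0.0]
[-0.01, 0.0, -0.22] [-0.0, 0.75, -0.0]
[-0.02, -0.0, -0.22] [0.0, 0.75, 0.0]
[-0.03, -0.0, -0.21] [0.0, 0.75, -0.0]
[-0.04, 0.0, -0.2] [-0.0, 0.75, 0.0]
[-0.05, 0.0, -0.19] [-0.0, 0.75, 0.0]
[-0.06, -0.0, -0.18] [0.0, 0.75, -0.0]
[-0.07, -0.0, -0.17] [-0.0, 0.75, 0.0]
[-0.08, 0.0, -0.16] [0.0, 0.75, -0.0]
[-0.09, -0.0, -0.15] [-0.0, 0.75, -0.0]
[-0.1, 0.0, -0.14] [-0.0, 0.75, -0.0]
```

```bash
python3 -m inch '[{"xyz":[0,0,-0.23],"rot":[0,0.75,0]},{"xyz":[0,0,-0.23],"rot":[0,0.75,0]},{"xyz":[-0.01,0,-0.22],"rot":[0,0.75,0]},{"xyz":[-0.02,0,-0.22],"rot":[0,0.75,0]},{"xyz":[0,0,0],"rot":[0,0,0]}]'
python3 - <<'E'
from plan import *
th=np.linspace(0,1.62,13)[5:]; al=np.linspace(-18,36,13)[5:]
g=p-42*A[:,2]-A[:,1]; v=g-(W-65*xl); print('grasp rel',v@xl,v@yl,v@zl,'ang',np.degrees(np.arctan2(v@zl,v@xl)),np.hypot(v@zl,v@xl), np.round(s['joint_positions'],1))
rows([(tcp(grip(t),a),tool(a)) for t,a in zip(th,al)])
E
```

```text
clock: 17.75
eef_pos: [504.6, -199.9, 63.8]
orientation: [180.0, 0.0, -3.7]
wrist_force: [1.3, 0.1, -5.2]
finger_gap: 0.196
grasp_force: 34.4
grasp rel 46.05402967457998 -0.04944374318255029 30.848421076546757 ang 33.8154054182253 55.43102680072801 [-34.1  29.8  87.8  -0.   62.4  59.7]
[0.01, -0.0, -0.12] [0.01, 0.75, -0.02]
[-0.04, 0.0, -0.2] [-0.0, 0.75, 0.0]
[-0.05, 0.0, -0.19] [-0.0, 0.75, 0.0]
[-0.06, -0.0, -0.18] [0.0, 0.75, -0.0]
[-0.07, -0.0, -0.17] [-0.0, 0.75, 0.0]
[-0.08, 0.0, -0.16] [0.0, 0.75, -0.0]
[-0.09, -0.0, -0.15] [-0.0, 0.75, -0.0]
[-0.1, 0.0, -0.14] [-0.0, 0.75, -0.0]
```

```bash
python3 -m inch '[{"xyz":[0,0,-0.18],"rot":[0,0.75,0]},{"xyz":[-0.04,0,-0.2],"rot":[0,0.75,0]},{"xyz":[-0.05,0,-0.19],"rot":[0,0.75,0]},{"xyz":[-0.06,0,-0.18],"rot":[0,0.75,0]},{"xyz":[0,0,0],"rot":[0,0,0]}]'
python3 - <<'E'
from plan import *
th=np.linspace(0,1.62,13)[9:]; al=np.linspace(-18,36,13)[9:]
g=p-42*A[:,2]-A[:,1]; v=g-(W-65*xl); print('grasp rel',v@xl,v@yl,v@zl,'ang',np.degrees(np.arctan2(v@zl,v@xl)),np.hypot(v@zl,v@xl), np.round(s['joint_positions'],1))
rows([(tcp(grip(t),a),tool(a)) for t,a in zip(th,al)])
E
```

```text
clock: 18.38
eef_pos: [498.0, -199.4, 84.8]
orientation: [-180.0, -17.9, -3.7]
wrist_force: [3.7, 0.4, -8.9]
finger_gap: 0.194
grasp_force: 34.6
grasp rel 26.493760492986468 -0.041002137538535655 49.8075063663734 ang 61.99045921432194 56.415485777364864 [-40.1  22.1 100.9  15.4  43.5  43.6]
[-0.1, -0.0, -0.14] [0.0, 0.77, -0.02]
[-0.08, 0.0, -0.16] [0.0, 0.75, -0.0]
[-0.09, -0.0, -0.15] [-0.0, 0.75, -0.0]
[-0.1, 0.0, -0.14] [-0.0, 0.75, -0.0]
```

```bash
python3 -m inch '[{"xyz":[-0.1,0,-0.14],"rot":[0,0.75,0]},{"xyz":[-0.08,0,-0.16],"rot":[0,0.75,0]},{"xyz":[-0.09,0,-0.15],"rot":[0,0.75,0]},{"xyz":[-0.1,0,-0.14],"rot":[0,0.75,0]},{"xyz":[-0.08,0,-0.06],"rot":[0,0,0]},{"xyz":[0,0,0],"rot":[0,0,0]}]'
python3 - <<'E'
from plan import *
g=p-42*A[:,2]-A[:,1]; v=g-(W-65*xl); print('grasp rel',v@xl,v@yl,v@zl,'ang',np.degrees(np.arctan2(v@zl,v@xl)),np.hypot(v@zl,v@xl), np.round(s['joint_positions'],1))
E
```

```text
clock: 19.12
eef_pos: [478.9, -198.2, 96.9]
orientation: [-179.9, -35.9, -3.6]
wrist_force: [4.0, 0.4, -2.1]
finger_gap: 0.196
grasp_force: 34.6
grasp rel -4.391721500916017 -0.04494251329476481 55.886186595292685 ang 94.49325803266697 56.058479018837815 [-49.5  18.2 115.9  54.7  31.1  -0.3]
```

```bash
python3 -m inch '[{"xyz":[-0.08,0,-0.06],"rot":[0,0,0]},{"xyz":[-0.04,0,-0.03],"rot":[0,0,0]},{"xyz":[0,0,0],"rot":[0,0,0]}]'
python3 - <<'E'
from plan import *
g=p-42*A[:,2]-A[:,1]; v=g-(W-65*xl); print('grasp rel',v@xl,v@yl,v@zl,'ang',np.degrees(np.arctan2(v@zl,v@xl)))
c=robot.capture("wrist"); cv2.imwrite("pics/w9.png",c["image"])
E
```

```text
clock: 19.5
eef_pos: [474.5, -197.9, 96.7]
orientation: [-180.0, -35.9, -3.6]
wrist_force: [5.7, -0.6, -5.6]
finger_gap: 0.2
grasp_force: 34.3
grasp rel -8.819956346732877 -0.00023061554392833639 55.70890546707557 ang 98.99652100068172
```

```bash
python3 -m inch '[{"xyz":[-0.08,0,-0.06],"rot":[0,0,0]},{"xyz":[-0.04,0,-0.03],"rot":[0,0,0]},{"xyz":[0,0,0],"rot":[0,0,0]}]'
python3 - <<'E'
from plan import *
g=p-42*A[:,2]-A[:,1]; v=g-(W-65*xl); print('grasp rel',v@xl,v@yl,v@zl,'ang',np.degrees(np.arctan2(v@zl,v@xl)))
c=robot.capture("wrist"); P,uv=cloud(c,c['range_z']>0,s); h=hsv(c)[uv[:,1],uv[:,0]]
k=(h[:,0]<8)&(h[:,1]>170)&(h[:,2]>60)&(np.hypot(*(P-W)[:,:2].T)<110); Q=P[k]-(W-65*xl); Q=np.c_[Q@xl,Q@yl,Q[:,2]]; print(k.sum(),np.percentile(Q,[2,50,98],axis=0).round(1))
for a,b in ((15,30),(30,45),(45,60),(60,75)):
    m=(Q[:,2]>a)&(Q[:,2]<b); print(a,m.sum(),np.percentile(Q[m],[2,50,98],axis=0).round(1).tolist() if m.sum()>5 else '')
E
```

```text
clock: 19.92
eef_pos: [470.2, -197.6, 96.6]
orientation: [-179.9, -35.9, -3.6]
wrist_force: [10.5, -1.2, -10.7]
finger_gap: 0.193
grasp_force: 34.5
grasp rel -13.121024904723084 -0.00194541074893817 55.59763647069599 ang 103.27881941224926
1362 [[-12.5  -7.1  69.7]
 [ -5.3   0.2  72. ]
 [  2.2   7.8  73.5]]
15 0 
30 0 
45 0 
60 1361 [[-12.5, -7.1, 69.7], [-5.3, 0.2, 72.0], [2.2, 7.8, 73.5]]
```

The grip top measures about 94° from folded, so the crank is at its stop and the pads are sliding. I'll let go, back off and check the latch.

```bash
python3 -m inch '[{"xyz":[0.1,0,0.08],"rot":[0,0,0]},{"xyz":[0,0,0],"rot":[0,0,0]},{"xyz":[0,0,-0.3],"rot":[0,0,0]},{"xyz":[0,0,-1],"rot":[0,0,0]},{"xyz":[0,0,-1],"rot":[0,0,0]},{"xyz":[0,0,-0.8],"rot":[0,0,0]},{"xyz":[0,0,0],"rot":[0,0,0]}]' -0.1
cat > look.py <<'E'
from plan import *
import sys
c=robot.capture("wrist"); P,uv=cloud(c,c['range_z']>0,s); h=hsv(c)[uv[:,1],uv[:,0]]
k=(h[:,0]<8)&(h[:,1]>170)&(h[:,2]>50)&(np.hypot(*(P-W)[:,:2].T)<110)&(P[:,2]>60); Q=P[k]-W; Q=np.c_[Q@xl,Q@yl,Q[:,2]]
print('red (loader frame rel wheel axis)',k.sum(),Q.min(0).round(1),Q.max(0).round(1)); t=Q[Q[:,2]>Q[:,2].max()-4]; print('top',t.mean(0).round(1))
N=P-W; k=(h[:,0]>12)&(h[:,0]<32)&(h[:,1]>140)&(np.abs(P[:,2]-56)<3)&(N@yl>90); 
if k.sum()>50: print('disc rel wheel axis',(N[k]@xl).mean(),(N[k]@yl).mean(),P[k][:,2].mean(),k.sum())
print(np.round(s['eef_pos'],1),np.round(s['joint_positions'],1)); np.savez(sys.argv[1]+'.npz',**c,**{'s_'+k:v for k,v in s.items()})
cv2.imwrite(f"pics/{sys.argv[1]}.png",c['image'])
E
python3 look.py w10
```

```text
clock: 20.85
eef_pos: [417.6, -194.8, 173.2]
orientation: [179.7, -36.1, -3.6]
wrist_force: [0.3, 0.8, -1.3]
finger_gap: 0.443
grasp_force: 0.0
red (loader frame rel wheel axis) 658 [-72.7  -8.1  18.4] [-51.9   8.3  74.1]
top [-60.8   0.1  72. ]
disc rel wheel axis -3.626347114546392 149.25569267418038 56.355746644251795 1038
[ 417.6 -194.8  173.2] [-57.9   4.3 116.3  42.5  44.7   8.7]
```

View pics/w10.png

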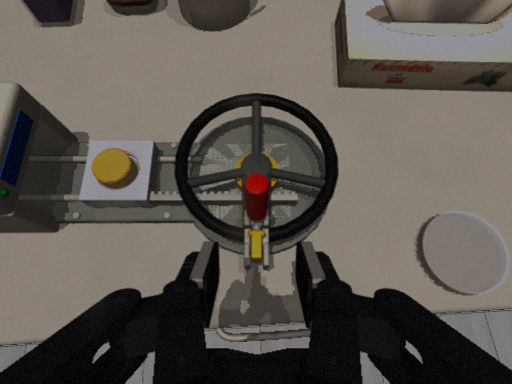

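The handle stands upright with its top 4 mm inside the pivot (about 1.51 rad), so it is latched. The disc sits in the nest at (112,167). I'll go tool-down over the grip.

```bash
python3 -m inch '[{"xyz":[0,0,-0.3],"rot":[0,-1,0]},{"xyz":[0,0,0],"rot":[0,-1,0]},{"xyz":[0,0,0],"rot":[0,-1,0]},{"xyz":[0,0,0],"rot":[0,-1,0]},{"xyz":[0,0,0],"rot":[0,-1,0]},{"xyz":[0,0,0],"rot":[0,-1,0]},{"xyz":[0.5,0,0],"rot":[0,0,0]},{"xyz":[0.5,0,0],"rot":[0,0,0]},{"xyz":[0,0,0],"rot":[0,0,0]}]'
python3 look.py w11; python3 - <<'E'
from plan import *
g=W-62*xl+[0,0,50]; rows([(tcp(g+[0,0,60],0),tool(0)),(tcp(g,0),tool(0))])
E
```

```text
clock: 22.02
eef_pos: [443.5, -195.8, 178.7]
orientation: [180.0, -0.1, -3.6]
wrist_force: [-0.2, -0.3, -0.9]
finger_gap: 0.448
grasp_force: 0.0
red (loader frame rel wheel axis) 472 [-67.7  -8.3  22.3] [-51.3   8.2  74.7]
top [-59.6   0.1  72. ]
disc rel wheel axis -1.813985071215583 148.9656995636797 56.277773105441284 1718
[ 443.5 -195.8  178.7] [-37.9  16.9  87.5   0.   75.6  55.8]
[0.63, 0.0, 1.19] [0.0, -0.0, -0.01]
[0.0, 0.0, 2.0] [0.0, 0.0, 0.0]
```

```bash
python3 -m inch '[{"xyz":[0.4,0,0.2],"rot":[0,0,0]},{"xyz":[0.25,0,0.2],"rot":[0,0,0]},{"xyz":[0,0,0.8],"rot":[0,0,0]},{"xyz":[0,0,0.8],"rot":[0,0,0]},{"xyz":[0,0,0.8],"rot":[0,0,0]},{"xyz":[0,0,0.4],"rot":[0,0,0]},{"xyz":[0,0,0],"rot":[0,0,0]}]'; python3 -m inch '[{"xyz":[0,0,0],"rot":[0,0,0]},{"xyz":[0,0,0],"rot":[0,0,0]},{"xyz":[0,0,0],"rot":[0,0,0]},{"xyz":[0,0,0],"rot":[0,0,0]}]' -1 40
python3 - <<'E'
from plan import *
g=p-42*A[:,2]-A[:,1]-W; print('grasp',g@xl,g@yl,g[2])
f=np.radians(np.arange(0,289,12)); q=[W+61.5*(-np.cos(a)*xl+np.sin(a)*yl) for a in f]
for i in range(1,len(q)): print(12*i,(tool(0).T@(q[i]-q[i-1])/30).round(2)[:2].tolist())
E
```

```text
clock: 22.95
eef_pos: [462.2, -197.1, 82.6]
orientation: [180.0, 0.0, -3.7]
wrist_force: [0.6, -0.2, 0.1]
finger_gap: 0.454
grasp_force: 0.0
clock: 23.45
eef_pos: [462.8, -197.4, 83.9]
orientation: [179.9, -0.1, -3.7]
wrist_force: [-0.5, 2.1, 5.9]
finger_gap: 0.199
grasp_force: 39.2
grasp -60.95111393596483 -0.15665126866505252 50.92394849501984
12 [0.04, -0.43]
24 [0.13, -0.41]
36 [0.21, -0.37]
48 [0.29, -0.32]
60 [0.35, -0.25]
72 [0.39, -0.17]
84 [0.42, -0.09]
96 [0.43, -0.0]
108 [0.42, 0.09]
120 [0.39, 0.17]
132 [0.35, 0.25]
144 [0.29, 0.32]
156 [0.21, 0.37]
168 [0.13, 0.41]
180 [0.04, 0.43]
192 [-0.04, 0.43]
204 [-0.13, 0.41]
216 [-0.21, 0.37]
228 [-0.29, 0.32]
240 [-0.35, 0.25]
252 [-0.39, 0.17]
264 [-0.42, 0.09]
276 [-0.43, 0.0]
288 [-0.42, -0.09]
```

```bash
python3 -m inch '[{"xyz":[0.04,-0.43,0],"rot":[0,0,0]},{"xyz":[0.13,-0.41,0],"rot":[0,0,0]},{"xyz":[0.21,-0.37,0],"rot":[0,0,0]},{"xyz":[0.29,-0.32,0],"rot":[0,0,0]},{"xyz":[0.35,-0.25,0],"rot":[0,0,0]},{"xyz":[0,0,0],"rot":[0,0,0]}]'
cat > wind.py <<'E'
from plan import *
import sys
g=p-42*A[:,2]-A[:,1]-W; a=np.degrees(np.arctan2(g@yl,-g@xl))%360; print('grasp ang',a,'r',np.hypot(g@xl,g@yl),g[2],np.round(s['joint_positions'],1))
c=robot.capture("wrist"); P,uv=cloud(c,c['range_z']>0,s); h=hsv(c)[uv[:,1],uv[:,0]]; N=P-W
k=(h[:,0]<8)&(h[:,1]>170)&(h[:,2]>50)&(np.hypot(N[:,0],N[:,1])<110)&(P[:,2]>140)
if k.sum()>10: print('griptop',k.sum(),(N[k]@xl).mean(),(N[k]@yl).mean())
k=(h[:,0]>12)&(h[:,0]<32)&(h[:,1]>140)&(np.abs(P[:,2]-56)<3)&(N@yl>90)
if k.sum()>50: print('disc y',(N[k]@yl).mean()-150,k.sum())
E
python3 wind.py
```

```text
clock: 24.2
eef_pos: [496.7, -144.2, 83.8]
orientation: [-179.9, -0.0, -3.7]
wrist_force: [-2.2, 6.6, 9.4]
finger_gap: 0.197
grasp_force: 42.5
grasp ang 60.996822244688204 r 62.75797147448821 50.779770552389635 [-29.4  26.1  90.6   0.1  63.3  64.2]
griptop 1521 -29.26108029365756 53.98563206394033
disc y 25.416537985699534 3070
```

```bash
python3 -m inch '[{"xyz":[0.39,-0.15,0],"rot":[0,0,0]},{"xyz":[0.42,-0.06,0],"rot":[0,0,0]},{"xyz":[0.43,0,0],"rot":[0,0,0]},{"xyz":[0.42,0.09,0],"rot":[0,0,0]},{"xyz":[0.39,0.17,0],"rot":[0,0,0]},{"xyz":[0.35,0.25,0],"rot":[0,0,0]},{"xyz":[0.29,0.32,0],"rot":[0,0,0]},{"xyz":[0,0,0],"rot":[0,0,0]}]'
python3 wind.py
```

```text
clock: 25.25
eef_pos: [578.1, -169.5, 83.7]
orientation: [180.0, -0.3, -3.7]
wrist_force: [8.7, 2.2, -1.0]
finger_gap: 0.191
grasp_force: 39.9
grasp ang 146.29395352878723 r 62.790460711444325 50.664666441895505 [-27.7  33.3  76.7   0.1  69.7  66. ]
griptop 1484 54.16180638335936 34.16986465557397
disc y 55.31942881591203 1219
```

```bash
python3 -m inch '[{"xyz":[0.2,0.36,0],"rot":[0,0,0]},{"xyz":[0.13,0.41,0],"rot":[0,0,0]},{"xyz":[0.04,0.43,0],"rot":[0,0,0]},{"xyz":[-0.04,0.43,0],"rot":[0,0,0]},{"xyz":[-0.13,0.41,0],"rot":[0,0,0]},{"xyz":[-0.21,0.37,0],"rot":[0,0,0]},{"xyz":[0,0,0],"rot":[0,0,0]}]'
python3 wind.py
```

```text
clock: 26.18
eef_pos: [570.6, -243.5, 83.6]
orientation: [179.8, -0.1, -3.7]
wrist_force: [2.2, -4.9, 1.4]
finger_gap: 0.2
grasp_force: 39.7
grasp ang 218.42133857003748 r 63.227710895541286 50.635613314980176 [-34.   35.   73.3  -0.1  71.5  59.8]
griptop 1396 51.42209358227896 -38.281552774550875
```

```bash
python3 -m inch '[{"xyz":[-0.26,0.25,0],"rot":[0,0,0]},{"xyz":[-0.35,0.23,0],"rot":[0,0,0]},{"xyz":[-0.39,0.16,0],"rot":[0,0,0]},{"xyz":[-0.4,0.08,0],"rot":[0,0,0]},{"xyz":[0,0,0],"rot":[0,0,0]}]'
python3 wind.py
```

```text
clock: 26.85
eef_pos: [527.1, -264.3, 83.9]
orientation: [179.5, -0.1, -3.7]
wrist_force: [-0.6, -17.7, -1.3]
finger_gap: 0.197
grasp_force: 43.2
grasp ang 263.22923499049045 r 63.05312151020869 50.84283812132891 [-38.   32.2  78.9  -0.4  68.6  55.9]
griptop 1464 9.847608311781416 -62.20329319053282
```

```bash
python3 -m inch '[{"xyz":[-0.17,0.06,0],"rot":[0,0,0]},{"xyz":[-0.17,0.02,0],"rot":[0,0,0]},{"xyz":[0,0,0],"rot":[0,0,0]}]'; python3 wind.py;  python3 -m inch '[{"xyz":[-0.1,0,0],"rot":[0,0,0]},{"xyz":[0,0,0],"rot":[0,0,0]}]'; python3 wind.py
```

```text
clock: 27.28
eef_pos: [518.6, -264.7, 83.8]
orientation: [179.6, -0.3, -3.7]
wrist_force: [8.2, -10.3, -2.5]
finger_gap: 0.193
grasp_force: 40.9
grasp ang 271.03469195057676 r 63.68615431793083 50.81660455064505 [-38.6  31.5  80.2  -0.1  67.8  55.1]
griptop 1471 2.2002449935838504 -63.485551566143236
clock: 27.58
eef_pos: [517.9, -264.7, 83.9]
orientation: [179.6, -0.6, -3.7]
wrist_force: [17.8, -10.1, -8.3]
finger_gap: 0.198
grasp_force: 40.3
grasp ang 271.8571835132894 r 63.72539050805925 50.88984891175113 [-38.7  31.3  80.6   0.   67.4  55. ]
griptop 1480 2.232969666338088 -63.34137450605679
```

The force rises while the grip stands still, so the wheel is at its end stop. I'll open, rise straight up and inspect.

```bash
python3 -m inch '[{"xyz":[0,0,0],"rot":[0,0,0]},{"xyz":[0,0,0],"rot":[0,0,0]},{"xyz":[0,0,-0.4],"rot":[0,0,0]},{"xyz":[0,0,-1],"rot":[0,0,0]},{"xyz":[0,0,-1],"rot":[0,0,0]},{"xyz":[0,0,-1],"rot":[0,0,0]},{"xyz":[-0.5,-0.5,-1],"rot":[0,0,0]},{"xyz":[-1,-1,-1],"rot":[0,0,0]},{"xyz":[-1,-1,-1],"rot":[0,0,0]},{"xyz":[0,-1,0],"rot":[0,0,0]},{"xyz":[0,-1,0],"rot":[0,0,0]},{"xyz":[0,0,0],"rot":[0,0,0]}]' -0.1
python3 look.py w12; python3 - <<'E'
from plan import *
c=dict(np.load('w12.npz')); P,uv=cloud(c,c['range_z']>0,s); h=hsv(c)[uv[:,1],uv[:,0]]; N=P-W; L=np.c_[N@xl,N@yl+0*N[:,0],P[:,2]]
k=(np.abs(L[:,2]-40)<3)&(np.abs(L[:,0])<38)&(L[:,1]>180)&(L[:,1]<330); print('block',k.sum(),L[k].min(0) if k.sum() else '',L[k].max(0) if k.sum() else '')
k=(h[:,0]>12)&(h[:,0]<32)&(h[:,1]>140)&(L[:,1]>150)&(L[:,2]>30)&(L[:,2]<70)&(np.abs(L[:,0])<40); print('brass',k.sum(),np.percentile(L[k],[1,50,99],axis=0).round(1) if k.sum()>5 else '')
E
```

```text
clock: 29.12
eef_pos: [447.4, -120.9, 276.1]
orientation: [179.9, -0.1, -3.5]
wrist_force: [0.0, -0.1, 0.7]
finger_gap: 0.45
grasp_force: 0.0
red (loader frame rel wheel axis) 306 [ -8.1 -67.3  39. ] [  8.  -51.   74.2]
top [  0.2 -59.1  71.9]
[ 447.4 -120.9  276.1] [-29.8  10.4  79.6  -0.   89.8  63.7]
block 73 [-33.73671861 232.78651165  37.00001416] [ 35.28329482 234.94945705  41.29283333]
brass 0
```

View pics/w12.png

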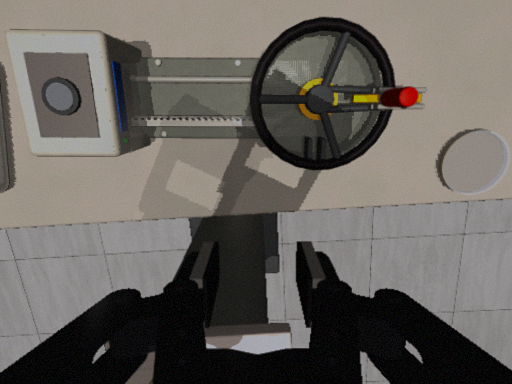

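The picture shows the carriage under the head, its near edge at about y=235 relative to the wheel axis (home is 235). The handle is upright at (407,97), turned 270° from its start, the petri dish at (475,160) is untouched, and the arm is clear. Handing in.

```bash
python3 -c "
from rig import robot; print(robot.job_done())"
```

```text
the job is handed in; nothing more can be done
None
```

I handed the job in at about 29 s: the brass disc went flat into the nest, the crank is latched upright, and the wheel was wound clockwise to its stop, leaving the carriage home under the head; the disc itself is hidden there, and I last saw it in the carriage about halfway through the winding.

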